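Raise a watch to the height gauge

TASK

Slide the watch in the orange ring back along the jack's platform until its ring rests against both brass pins, so that it stands centred under the gauge's feeler. Then wind the jack up by its crank until the watch glass just touches the feeler and the needle stands in the green sector, never letting the needle reach the red one. Leave the other things on the bench where they are.

Things in the scene. Friction and masses are not known exactly. Their poses are not given: they have to be found in the camera images.
- stand: Fixed measuring stand; place and yaw vary. Origin on the bench straight below the feeler; x runs from the jack's open front back to the column, y left, z up. Grey base plate 270 (x) by 130 (y) by 12 mm, centred at x +30; side plate 90 by 150 mm with a blue gear box under the crank, whose axis is at x -20, y -150. Steel column 20 mm thick, 162 high, at x +140.
- platform_top (a point): Centre of the top face of the jack's aluminium platform, 116 (x) by 100 (y) by 6 mm, on scissor arms; axes as the stand's. It lies 12 mm in front (-x) of the feeler's axis. The face starts 70 mm above the bench, rises 12 mm per full clockwise turn of the crank (24 mm at most) and stays where it is left.
- pins_mid (a point): Point on the platform's face midway between two upright brass pins, each 8 mm thick and 10 mm high, 23 mm to either side (y) of it; 19.3 mm behind (+x) the feeler's axis. They move with the platform. With the watch's ring pushed back (+x) against both, the watch is centred under the feeler.
- crank (a joint): Angle of the jack's crank, rad: 0 at the start (fully lowered, a stop), grows clockwise seen from above, up to 12.57; raises the platform 1.91 mm per rad. Stiff: takes about 0.05 to 0.1 N m, 2 to 3 N at the peg, and stays where it is left.
- crank_axis (a point): Point on the crank's vertical axis, in the upper face of its black wheel (84 mm diameter, upper face 85 mm above the bench). Standing on the wheel is the red peg; in the middle is a flat hub 4 mm higher than the wheel.
- crank_peg (a point): Centre of the top of the crank's upright round red peg: 14 mm thick, 40 mm high above the wheel, 32 mm from the crank's axis, top 125 mm above the bench. At crank 0 it is on the stand's -x side of the axis. It can be pushed round from behind with closed fingers, or pinched (it does not spin in itself) and led round.
- watch: The watch to be measured: a steel watch head with black dial and flat glass, 42 mm across and 16 mm high, in an orange casing ring 52 mm across and 11 mm high. Loose, about 90 g. Origin at the centre of its underside, z up. It starts on the front half of the platform.
- watch_glass (a point): Centre of the top of the watch's glass, 16 mm above the watch's underside.
- feeler: The gauge's sprung feeler: vertical rod 6 mm thick with a 10 mm brass ball tip. Origin at the bottom of the tip, 92 to 104 mm above the bench at the start (varies). It hangs from a dark steel arm, 16 mm wide, underside 14 mm above the tip, that reaches forward from the column. It lifts up to 6 mm against a soft spring (0.9 N at first touch, 0.15 N more per mm).
- needle (a joint): Angle of the black needle, rad: 0 with the feeler free (pointing to the stand's -x), growing clockwise from above by 0.7 per mm of feeler lift. Green sector 0.35 to 2.1 (lift 0.5 to 3 mm), red from 3.15 (4.5 mm). The dial lies face up on the arm, 72 mm across, 75 mm behind (+x) the feeler, its face 38 mm above the feeler's tip at rest.
- spare_watch: Bystander: another watch head like the first, with a white dial and in a blue casing ring, 52 mm across, 16 mm high, lying on the bench left of the stand. Origin at the centre of its underside.
- glue: Bystander: red glue bottle with a white cap, 32 mm thick, 85 mm high, upright on the bench. Origin at the centre of its underside.
- figurine: Bystander: toy figure with a blue hat, 36 mm wide, 72 mm high. Origin at the centre of its underside.
- screwdriver: Bystander: small screwdriver, 120 mm long, lying on the bench left of the stand. Origin on its underside.
- loupe: Bystander: black eye loupe, 34 mm wide, 26 mm high. Origin at the centre of its underside.
- oil_cup: Bystander: white ceramic oil cup, 40 mm wide, 18 mm high. Origin at the centre of its underside.

How it is judged:
On the way, in this order (a step that is already met when the one before it is completed fails the run):
1. the watch stands centred under the feeler (within 4 mm), the feeler still free (horizontal distance between watch and feeler below 0.004 m and value of joint needle below 0.2 rad), for 0.2 s.
2. the raised watch touches the feeler and the needle is in the green (horizontal distance between watch and feeler below 0.005 m and contact force between watch and feeler above 0.2 N and value of joint needle between 0.35 and 2.1 rad), for 0.2 s.
At the end, for the whole second after the job is handed in: The watch lies flat and still on the platform, its centre within 5 mm of the feeler's axis, its glass touching the feeler with more than 0.2 N, the needle between 0.35 and 2.1 rad (feeler lifted 0.5 to 3 mm), fingers off the watch (all of step 2 and angle between watch's own z axis and vertical below 0.08 rad and linear speed of watch below 0.01 m/s and z of watch in the frame of platform_top between -0.002 and 0.002 m and contact force between watch and the fingers below 0.05 N).
It fails at once if the needle reaches the red sector (feeler lifted 4.5 mm or more) (value of joint needle above 3.15 rad).
It fails at once if another thing on the bench is moved by more than 20 mm (distance of any of spare_watch, glue, figurine, screwdriver, loupe, oil_cup from where it was at the start of the episode above 0.02 m).
It also fails if it takes over 72 s, if anything falls off the work surface, if the arm or the gripper's body presses on something with over 40 N, if the wrist force passes 120 N, or if a joint passes its speed limit or range.

ROBOT

A 6-joint arm with a two-finger parallel gripper is mounted at the origin on the work surface. World frame = base frame: x ahead of the robot, y to its left, z up, the work surface at z = 0. Lengths are in m, angles in rad, forces in N, time in s.
With the tool pointing down it reaches from about 0.375 to 0.925 m from the base axis. Payload 5.7 kg.
Tool frame: the origin (TCP) lies midway between the tips of the shut fingers; the grasp point (between the pads) lies 19 mm behind it; z points along the fingers, y is the line along which they close (so a half turn about z gives the same grasp; the last joint's range is limited). The gripper opens to 88 mm and grips with 3 to 60 N. Pads are 20 mm wide; open, the fingers measure 115 mm over their backs; the gripper's body (75 mm by 178 mm) begins 61 mm behind the grasp point.
Start: joints at [-1.311, 0.359, 1.51, -0, 1.272, -0.115], TCP at [0.22, -0.558, 0.223] pointing down, gripper open.
Joint ranges: [-2.97, 2.97], [-1.01, 2.36], [0.21, 2.38], [-0.96, 4.11], [0.2, 2.71], [-2.98, 2.98]. Speed limits (rad/s): [2.39, 2.39, 3.14, 3.14, 3.14, 3.14].

INTERFACE

Orientations are given as a 3x3 rotation matrix whose columns are the frame's x, y, z axes.
In Python, from plant import r, viewer, job gives the robot as it stands.
- The arm moves only by the shell command python3 -m jog 'ROWS' [FORCE]. ROWS is JSON, a list of rows, each a list of 7 numbers: the turn, a rotation vector about the tool's x, y, z in degrees, then the shift along the tool's x, y, z in m, then the finger opening in m, from 0 to 0.0878. A call has exactly 5 rows; each row is the pose to reach, as a shift and turn from the pose commanded when the call began, along the tool's axes at that moment; what a row does not reach only later rows make up. A row lasts 1/12 s, in which the tool goes at most 41.7 mm and 7.16 degrees, less where a joint would pass 70% of its speed; a pose out of reach is approached as far as the arm can. A call with a gripper value outside its range is refused whole. The fingers move at their own pace and stop on an object; FORCE is the grip in N (left out, the last holds). Time passes only in rows, so rows that repeat a pose let the fingers close, or fill a call up. It gives the time, the measured TCP pose, the force, the opening and the grip force at its end, in the units of the state.
- r.get_state(): the state, without advancing time (a new reading comes with each control period).
- viewer.capture(name): name is "scene" or "top" or "wrist"; returns the picture (400x640x3 uint8, red, green, blue); there is no depth.
- viewer.calibration(name): a dict with "fx", "fy", "cx", "cy" (pixels), "extrinsics" (4x4, takes a point from camera to world coordinates). Camera axes: x right, y down, z forward; pixel columns grow to the right and rows downward; lengths in m; the calibration is good to about 2 mm. The wrist camera is an equidistant fisheye: a pixel r from the principal point sees the ray r / f radians off the axis. A picture is of the moment at which its call begins: read the wrist's pose just before it. calibration takes no time and is no camera call; for the wrist camera it gives the pose at the moment of the call.
- job.sign_off(): hands the job in; it is judged then, once.
Trained networks look in the newest picture that a camera, given by its name, has taken for a name from the list of things; names that differ only in an ending like _2 or _b are one class to them, and where a whole thing is asked for, a point or a joint stands for the part that bears it (a point fixed in the world has none). Each returns a list of dicts, best first, with "p" (0 to 1); they miss things now and then, are a little off and sometimes report something else, mostly with a low value. They report only what shows in the picture. A call takes as long as a camera call.
- viewer.silhouettes(label, camera): "pixels" (400x640 bool, what is visible of it).
- viewer.place_of(label, camera): "point" ([x, y, z] in m, in world coordinates, good to about 4 mm: a listed point, or the origin of a listed thing).
The state is a dict: "time": time; "q": joint angles; "qd": joint speeds; "effort": joint torques, N m; "eef_pos": TCP position; "tool_rot": TCP orientation; "ft_force": force on the tool from outside, world axes, zero at the start; "ft_torque": the same for the moment, N m; "grip_width": finger opening in m; "grip_force": force on a finger pad.
Only numpy, scipy, OpenCV 4.12 (cv2) and the standard library are available. Lean on these libraries where they do the work, as an engineer would, in place of code of your own. Each camera call takes 0.05 s, during which the arm holds its last target. There are 200 camera calls.

## Working session

There is one attempt and no reset: what is moved stays moved. The work goes in short steps, Python scripts to look and compute and a shell command to move; the robot and the scene stay as the last step left them, time stands still between calls to the robot, and variables do not carry over. Pictures are saved under pics/ and viewed, at most 10 in all, crops included, and the job is handed in when it is done.

```bash
ls; mkdir -p pics; cat > h.py <<'E'
from plant import r, viewer, job
import numpy as np, cv2
def P(n,l):
    o=viewer.place_of(l,n); return [(np.round(d["point"],4).tolist(),round(d["p"],2)) for d in o[:2]]
def save(n,f): 
    im=viewer.capture(n); cv2.imwrite("pics/"+f,im[:,:,::-1]); return im
E
python3 - <<'E'
from h import *
a=save("scene","s1.png"); b=save("top","t1.png")
cv2.imwrite("pics/st1.png",cv2.resize(np.vstack([a,b])[:,:,::-1],(480,600)))
for n in("scene","top"):
    c=viewer.calibration(n); print(n,c["fx"],c["cx"],c["cy"],np.round(c["extrinsics"],3).tolist())
    for l in("stand","platform_top","pins_mid","crank_axis","crank_peg","watch","watch_glass","feeler","glue","figurine","spare_watch"): print(l,P(n,l))
s=r.get_state(); print(s)
E
```

```text
pics
scene 450.53812855605094 315.4561021742445 202.32052976230534 [[0.518, 0.47, -0.715, 1.231], [0.856, -0.279, 0.436, -0.291], [0.005, -0.838, -0.546, 0.546], [0.0, 0.0, 0.0, 1.0]]
stand [([0.597, 0.0664, 0.0031], 0.86)]
platform_top [([0.5862, 0.0731, 0.0721], 0.84)]
pins_mid [([0.6145, 0.064, 0.0684], 0.79)]
crank_axis [([0.5425, -0.0762, 0.0835], 0.59)]
crank_peg [([0.5064, -0.0684, 0.1258], 0.97), ([0.6181, 0.0644, 0.0699], 0.21)]
watch [([0.5607, 0.0956, 0.0728], 0.57)]
watch_glass [([0.5592, 0.093, 0.0838], 0.57)]
feeler []
glue [([0.6454, 0.1773, -0.0026], 0.67)]
figurine [([0.6429, -0.1324, 0.0017], 0.66)]
spare_watch [([0.708, 0.1594, -0.0], 0.85)]
top 469.1663750634735 323.52149410328184 199.66936522602447 [[-0.0, -0.982, 0.188, 0.472], [-1.0, -0.001, -0.005, 0.062], [0.005, -0.188, -0.982, 1.054], [0.0, 0.0, 0.0, 1.0]]
stand [([0.5955, 0.07, -0.0012], 0.97)]
platform_top [([0.5857, 0.0717, 0.0697], 0.7), ([0.7104, 0.1586, 0.0005], 0.23)]
pins_mid [([0.6137, 0.0668, 0.0683], 0.74), ([0.6403, -0.1284, 0.001], 0.73)]
crank_axis [([0.5391, -0.076, 0.0818], 0.67)]
crank_peg 
[... 294 characters left out ...]
,
        1.27248158e+00, -1.15074241e-01]), 'qd': array([ 0.00036477, -0.00013586,  0.00012927, -0.00057177,  0.00077479,
        0.00112282]), 'effort': array([-2.06530050e-03, -5.15349197e+01, -2.71128005e+01,  6.76889950e-02,
        2.49286217e-02,  2.40085029e-06]), 'eef_pos': array([ 0.2196465 , -0.55831764,  0.22264224]), 'tool_rot': array([[ 9.30577887e-01,  3.66093969e-01, -3.23205660e-05],
       [ 3.66093971e-01, -9.30577886e-01,  5.39408593e-05],
       [-1.03293807e-05, -6.20285352e-05, -9.99999998e-01]]), 'ft_force': array([-1.74878558, -0.20118375, -0.13657049]), 'ft_torque': array([ 0.01515792, -0.02020847, -0.01305486]), 'grip_force': 0.0, 'grip_width': 0.08769738375062582}
```

```bash
python3 - <<'E'
import cv2,numpy as np
a=cv2.imread("pics/s1.png");b=cv2.imread("pics/t1.png")
cv2.imwrite("pics/a.png",cv2.resize(a[60:360,120:520],(800,600)))
cv2.imwrite("pics/b.png",cv2.resize(b[60:360,120:520],(800,600)))
E
```

```text
(no output)
```

View pics/a.png

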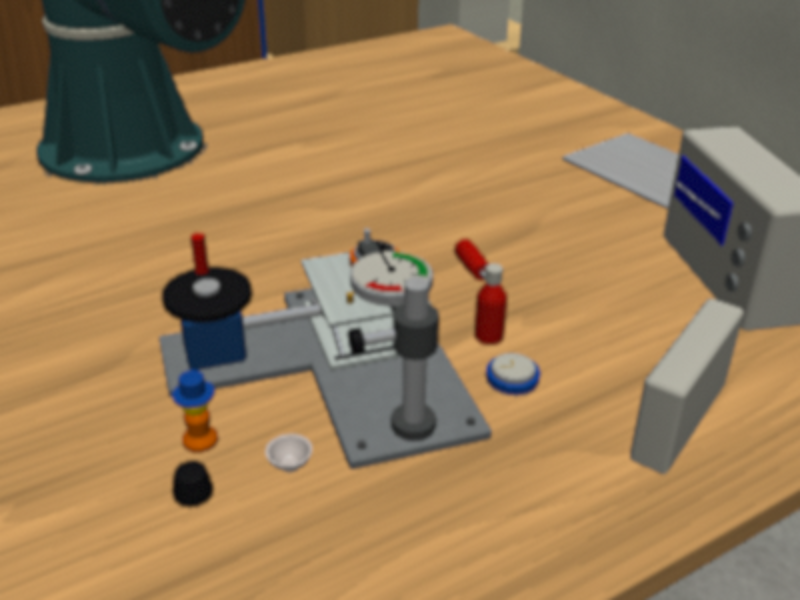

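View pics/b.png

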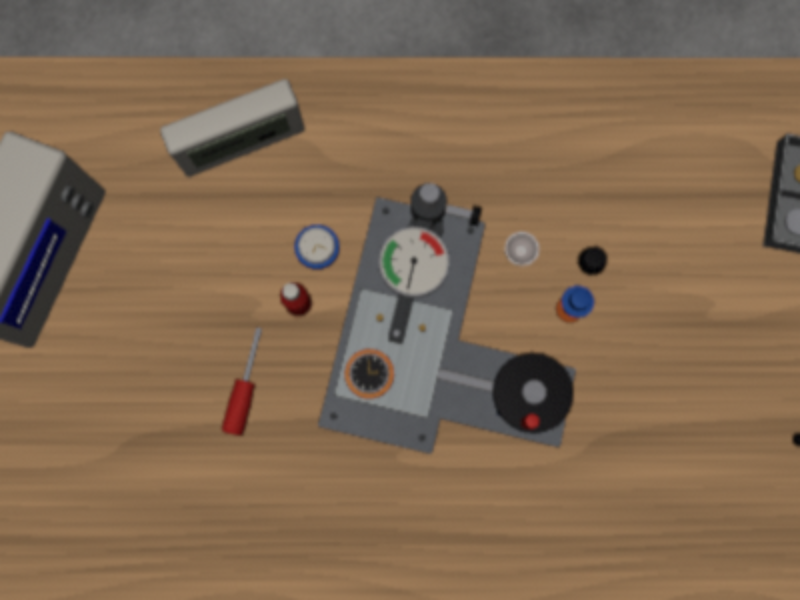

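The top crop shows the stand yawed about −13°. The watch is at crop (369,373), the pins at (380,318) and (422,328), the dial at (414,261), the hub at (534,392) and the peg at (532,421). In the scene crop, the peg top is at (198,236), the hub at (207,286), the dial at (391,273) and the right pin at (350,297). Next I triangulate these points.

```bash
cat >> h.py <<'E'
def ray(n,u,v):
    c=viewer.calibration(n);E=np.array(c["extrinsics"])
    d=E[:3,:3]@np.array([(u-c["cx"])/c["fx"],(v-c["cy"])/c["fy"],1]);return E[:3,3],d/np.linalg.norm(d)
def atz(n,u,v,z):
    o,d=ray(n,u,v);return o+d*(z-o[2])/d[2]
def tri(a,b):
    A=[];B=[]
    for o,d in(a,b):
        M=np.eye(3)-np.outer(d,d);A.append(M);B.append(M@o)
    p=np.linalg.lstsq(np.vstack(A),np.hstack(B),rcond=None)[0]
    return np.round(p,4),[round(float(np.linalg.norm(np.cross(p-o,d))),4) for o,d in(a,b)]
E
python3 - <<'E'
from h import *
f=lambda c:(120+c[0]/2,60+c[1]/2)
for k,s,t in(("peg",(198,236),(532,421)),("hub",(207,286),(534,392)),("dial",(391,272),(414,261)),("pin-y",(350,295),(422,328))):
    print(k,tri(ray("scene",*f(s)),ray("top",*f(t))))
pl=atz("top",*f((380,318)),.08);pr=atz("top",*f((422,328)),.08);print("pins",pl,pr,np.linalg.norm(pl-pr))
d=pl-pr;yaw=np.arctan2(-d[0],d[1]);print("yaw pins",np.degrees(yaw))
im=cv2.imread("pics/t1.png");hsv=cv2.cvtColor(im,cv2.COLOR_BGR2HSV)
m=cv2.inRange(hsv,(5,110,90),(18,255,255));m[:,:280]=0;m[:,325:]=0;m[:225]=0;m[262:]=0
ys,xs=np.nonzero(m);c,rad=cv2.minEnclosingCircle(np.c_[xs,ys].astype(np.float32));print(len(xs),c,rad,"watch",atz("top",*c,.081))
print("watch by eye",atz("top",*f((369,373)),.083))
print("axis z85",atz("top",*f((534,392)),.089),"peg",atz("top",*f((532,421)),.125))
# base plate fit via platform silhouettes
viewer.capture("top")
o=viewer.silhouettes("platform_top","top")
if o:
    cs,_=cv2.findContours(o[0]["pixels"].astype(np.uint8),0,1);q=cv2.minAreaRect(max(cs,key=cv2.contourArea));print(q)
    P=[atz("top",*p,.07) for p in cv2.boxPoints(q)];print(np.round(P,3))
E
```

```text
peg (array([ 0.5095, -0.0649,  0.1203]), [0.0007, 0.0007])
hub (array([ 0.5406, -0.0725,  0.0841]), [0.001, 0.001])
dial (array([0.6687, 0.051 , 0.1293]), [0.0006, 0.0006])
pin-y (array([0.6085, 0.0423, 0.0737]), [0.0009, 0.0009])
pins [0.61778011 0.0856549  0.08      ] [0.60722276 0.04164701 0.08      ] 0.0452565088937623
yaw pins -13.490136286755936
344 (294.0, 243.0) 22.803607940673828 watch [0.56732133 0.11855973 0.081     ]
watch by eye [0.55988885 0.09665728 0.083     ]
axis z85 [ 0.53992026 -0.072675    0.089     ] peg [ 0.50909481 -0.0649642   0.125     ]
((316.5783386230469, 235.97103881835938), (47.80647659301758, 54.801414489746094), 13.392496109008789)
[[0.539 0.134 0.07 ]
 [0.652 0.108 0.07 ]
 [0.628 0.009 0.07 ]
 [0.516 0.037 0.07 ]]
```

```bash
cat >> h.py <<'E'
from scipy.spatial.transform import Rotation as Ro, Slerp
def Rt(al,tilt=0):
    "tool x azimuth al deg, tool down; tilt deg about tool y"
    a=np.radians(al);x=[np.cos(a),np.sin(a),0];y=[np.sin(a),-np.cos(a),0]
    return np.c_[x,y,[0,0,-1]]@Ro.from_euler("y",tilt,degrees=True).as_matrix()
def plan(p1,R1,ncall,p0=None,R0=None):
    s=r.get_state();p0=s["eef_pos"] if p0 is None else np.array(p0);R0=s["tool_rot"] if R0 is None else R0
    N=5*ncall;sl=Slerp([0,1],Ro.from_matrix([R0,R1]));p1=np.array(p1)
    for c in range(ncall):
        pc=p0+(p1-p0)*c*5/N;Rc=sl(c*5/N).as_matrix()
        print([[float(v) for v in np.r_[np.round((Ro.from_matrix(Rc).inv()*sl(k/N)).as_rotvec(degrees=True),1),np.round(Rc.T@(p0+(p1-p0)*k/N-pc),4)]] for k in range(5*c+1,5*c+6)])
E
python3 - <<'E'
from h import *
plan([.545,.10,.22],Rt(166.6),5)
E
```

```text
[[-0.0, -0.0, -5.8, 0.0218, -0.0197, 0.0001], [-0.0, -0.0, -11.6, 0.0435, -0.0395, 0.0002], [-0.0, -0.0, -17.4, 0.0653, -0.0592, 0.0003], [-0.0, -0.0, -23.2, 0.087, -0.079, 0.0004], [-0.0, -0.0, -29.0, 0.1088, -0.0987, 0.0005]]
[[-0.0, -0.0, -5.8, 0.0286, -0.0067, 0.0001], [-0.0, -0.0, -11.6, 0.0572, -0.0134, 0.0002], [-0.0, -0.0, -17.4, 0.0858, -0.0201, 0.0003], [-0.0, -0.0, -23.2, 0.1144, -0.0268, 0.0004], [-0.0, -0.0, -29.0, 0.143, -0.0335, 0.0005]]
[[-0.0, -0.0, -5.8, 0.0283, 0.008, 0.0001], [-0.0, -0.0, -11.6, 0.0565, 0.016, 0.0002], [-0.0, -0.0, -17.4, 0.0848, 0.024, 0.0003], [-0.0, -0.0, -23.2, 0.113, 0.032, 0.0004], [-0.0, -0.0, -29.0, 0.1413, 0.04, 0.0005]]
[[-0.0, -0.0, -5.8, 0.0208, 0.0207, 0.0001], [-0.0, -0.0, -11.6, 0.0417, 0.0414, 0.0002], [-0.0, -0.0, -17.4, 0.0625, 0.0621, 0.0003], [-0.0, -0.0, -23.2, 0.0833, 0.0829, 0.0004], [-0.0, -0.0, -29.0, 0.1041, 0.1036, 0.0005]]
[[-0.0, -0.0, -5.8, 0.0082, 0.0282, 0.0001], [-0.0, -0.0, -11.6, 0.0163, 0.0564, 0.0002], [-0.0, -0.0, -17.4, 0.0245, 0.0847, 0.0003], [-0.0, -0.0, -23.2, 0.0326, 0.1129, 0.0004], [-0.0, -0.0, -29.0, 0.0408, 0.1411, 0.0005]]
```

```bash

python3 -m jog '[[0,0,-6,0.022,-0.020,0,0.0878],[0,0,-12,0.044,-0.040,0,0.0878],[0,0,-17,0.065,-0.059,0,0.0878],[0,0,-23,0.087,-0.079,0,0.0878],[0,0,-29,0.109,-0.099,0,0.0878]]'
python3 -m jog '[[0,0,-6,0.029,-0.007,0,0.0878],[0,0,-12,0.057,-0.013,0,0.0878],[0,0,-17,0.086,-0.020,0,0.0878],[0,0,-23,0.114,-0.027,0,0.0878],[0,0,-29,0.143,-0.034,0,0.0878]]'
python3 -m jog '[[0,0,-6,0.028,0.008,0,0.0878],[0,0,-12,0.057,0.016,0,0.0878],[0,0,-17,0.085,0.024,0,0.0878],[0,0,-23,0.113,0.032,0,0.0878],[0,0,-29,0.141,0.040,0,0.0878]]'
python3 -m jog '[[0,0,-6,0.021,0.021,0,0.0878],[0,0,-12,0.042,0.041,0,0.0878],[0,0,-17,0.063,0.062,0,0.0878],[0,0,-23,0.083,0.083,0,0.0878],[0,0,-29,0.104,0.104,0,0.0878]]'
python3 -m jog '[[0,0,-6,0.008,0.028,0,0.0878],[0,0,-12,0.016,0.056,0,0.0878],[0,0,-17,0.025,0.085,0,0.0878],[0,0,-23,0.033,0.113,0,0.0878],[0,0,-29,0.041,0.141,0,0.0878]]'
python3 - <<'E'
from h import *
s=r.get_state();print(s["q"],s["eef_pos"],s["tool_rot"])
save("wrist","w1.png")
for l in("watch","watch_glass","pins_mid","platform_top","feeler","crank_peg","crank_axis"):print(l,P("wrist",l))
print(viewer.calibration("wrist"))
E
```

```text
time: 1.72
eef_pos: [0.2852, -0.4252, 0.2227]
tool_rot: [[0.633, 0.774, 0.0], [0.774, -0.633, -0.0], [0.0, 0.0, -1.0]]
ft_force: [0.6, -0.7, -0.3]
grip_width: 0.0878
grip_force: 0.0
time: 2.13
eef_pos: [0.35, -0.2932, 0.2228]
tool_rot: [[0.178, 0.984, 0.0], [0.984, -0.178, -0.0], [-0.0, 0.0, -1.0]]
ft_force: [1.0, -0.7, -0.3]
grip_width: 0.0878
grip_force: 0.0
time: 2.55
eef_pos: [0.4152, -0.1617, 0.2229]
tool_rot: [[-0.322, 0.947, 0.001], [0.947, 0.322, -0.0], [-0.0, 0.0, -1.0]]
ft_force: [0.5, -0.9, -0.4]
grip_width: 0.0873
grip_force: 0.0
time: 2.97
eef_pos: [0.481, -0.0301, 0.2229]
tool_rot: [[-0.74, 0.672, 0.001], [0.672, 0.74, -0.0], [-0.0, 0.0, -1.0]]
ft_force: [-0.3, -0.7, 0.4]
grip_width: 0.0879
grip_force: 0.0
time: 3.38
eef_pos: [0.5459, 0.1017, 0.2228]
tool_rot: [[-0.974, 0.229, 0.0], [0.229, 0.974, 0.0], [-0.0, 0.0, -1.0]]
ft_force: [-0.5, -0.3, 0.4]
grip_width: 0.0878
grip_force: 0.0
[ 5.97739551e-02  2.94625651e-01  1.60751355e+00  1.06262734e-04
  1.23925594e+00 -1.28035552e+00] [0.54593993 0.10173357 0.22277145] [[-9.73506230e-01  2.28660412e-01  1.91154761e-04]
 [ 2.28660436e-01  9.73506236e-01  1.12095353e-04]
 [-1.60458582e-04  1.52835056e-04 -9.99999975e-01]]
watch [([0.566, 0.0979, 0.0662], 0.68), ([0.6393, -0.1287, 0.0035], 0.59)]
watch_glass [([0.5668, 0.0908, 0.0856], 0.66)]
pins_mid [([0.6164, 0.0625, 0.0703], 0.56)]
platform_top [([0.5866, 0.0678, 0.0715], 0.61)]
feeler [([0.5965, 0.0665, 0.0945], 0.55)]
crank_peg [([0.5111, -0.0636, 0.1274], 0.67)]
crank_axis [([0.5398, -0.0725, 0.0864], 0.68)]
{'fx': 309.70691628693146, 'fy': 309.70691628693146, 'cx': 315.56334818054137, 'cy': 201.87332226690006, 'extrinsics': array([[ 0.2349718 ,  0.93282199,  0.27318746,  0.46923984],
       [ 0.97200158, -0.22518679, -0.06711061,  0.11842065],
       [-0.00108405,  0.28130774, -0.959617  ,  0.38438946],
       [ 0.        ,  0.        ,  0.        ,  1.        ]])}
```

View pics/w1.png

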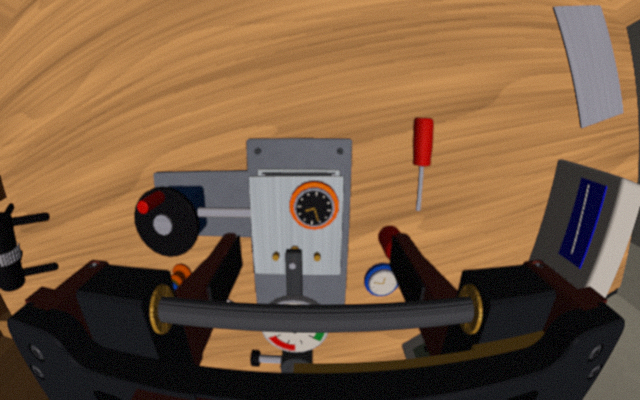

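The wrist view shows the watch at (314,205), the pins at (276,257) and (317,257), the hub at (162,226) and the peg at (142,206). The feeler arm's tip is near (294,252).

```bash
cat >> h.py <<'E'
def wray(u,v,c=None):
    c=c or viewer.calibration("wrist");E=np.array(c["extrinsics"]);a=np.array([u-c["cx"],v-c["cy"]]);n=np.linalg.norm(a);t=n/c["fx"]
    return E[:3,3],E[:3,:3]@np.r_[a/n*np.sin(t),np.cos(t)]
def watz(u,v,z):
    o,d=wray(u,v);return np.round(o+d*(z-o[2])/d[2],4)
E
python3 - <<'E'
from h import *
f=lambda c:(120+c[0]/2,60+c[1]/2)
for k,w,t,z in(("watch",(314,205),(369,373),.084),("pinL",(317,256),(380,318),.08),("pinR",(276,256),(422,328),.08),("hub",(162,226),(534,392),.089),("peg",(142,206),(532,421),.125)):
    print(k,tri(wray(*w),ray("top",*f(t))),watz(*w,z))
# approach above the watch tilted, z .13 then down
E
```

```text
watch (array([0.5597, 0.0958, 0.0791]), [0.0012, 0.0012]) [0.5576 0.0951 0.084 ]
pinL (array([0.6178, 0.0848, 0.0773]), [0.001, 0.001]) [0.6161 0.0842 0.08  ]
pinR (array([0.6068, 0.0409, 0.0794]), [0.0009, 0.0009]) [0.6059 0.0404 0.08  ]
hub (array([ 0.5394, -0.0721,  0.0939]), [0.0002, 0.0002]) [ 0.5404 -0.0753  0.089 ]
peg (array([ 0.508 , -0.0649,  0.1269]), [0.0011, 0.0011]) [ 0.5072 -0.0665  0.125 ]
```

```bash
python3 - <<'E'
from h import *
A=[.559,.0955,.125];B=[.559,.0955,.0755];R=Rt(166.6,-20)
plan(A,R,1);plan(B,R,1,A,R)
E
```

```text
[[-0.0, -4.0, -0.0, -0.0029, -0.0, 0.0195], [-0.0, -8.0, -0.1, -0.0058, -0.0001, 0.0391], [-0.0, -12.0, -0.1, -0.0088, -0.0001, 0.0586], [-0.0, -16.0, -0.2, -0.0117, -0.0001, 0.0782], [-0.1, -20.0, -0.2, -0.0146, -0.0002, 0.0977]]
[[0.0, 0.0, 0.0, 0.0034, 0.0, 0.0093], [0.0, 0.0, 0.0, 0.0068, 0.0, 0.0186], [0.0, 0.0, 0.0, 0.0102, 0.0, 0.0279], [0.0, 0.0, 0.0, 0.0135, 0.0, 0.0372], [0.0, 0.0, 0.0, 0.0169, 0.0, 0.0465]]
```

```bash

python3 -m jog '[[0,-4,0,-0.003,0,0.0195,0.076],[0,-8,0,-0.006,0,0.039,0.076],[0,-12,0,-0.009,0,0.0585,0.076],[0,-16,0,-0.012,0,0.078,0.076],[0,-20,0,-0.0145,0,0.0975,0.076]]' 5
python3 -m jog '[[0,0,0,0.0035,0,0.0095,0.076],[0,0,0,0.007,0,0.0185,0.076],[0,0,0,0.010,0,0.028,0.076],[0,0,0,0.0135,0,0.037,0.076],[0,0,0,0.017,0,0.0465,0.076]]' 5
python3 - <<'E'
from h import *
s=r.get_state();print(s["eef_pos"],s["ft_force"],s["q"])
save("wrist","w2.png");print(P("wrist","watch"),P("wrist","feeler"))
E
```

```text
time: 4.2
eef_pos: [0.5597, 0.0961, 0.1256]
tool_rot: [[-0.912, 0.235, 0.337], [0.221, 0.972, -0.08], [-0.346, 0.002, -0.938]]
ft_force: [1.1, -0.9, -0.6]
grip_width: 0.0758
grip_force: 0.0
time: 4.62
eef_pos: [0.5595, 0.096, 0.0755]
tool_rot: [[-0.913, 0.236, 0.333], [0.221, 0.972, -0.08], [-0.342, 0.0, -0.94]]
ft_force: [0.4, -0.6, -0.0]
grip_width: 0.0763
grip_force: 0.0
[0.55954799 0.09599459 0.07551235] [ 0.38829007 -0.59036708 -0.03426415] [ 0.13129226  0.39743567  2.00568465 -0.30153991  0.42778648 -0.94637338]
[([0.5651, 0.0982, 0.0664], 0.92)] []
```

View pics/w2.png

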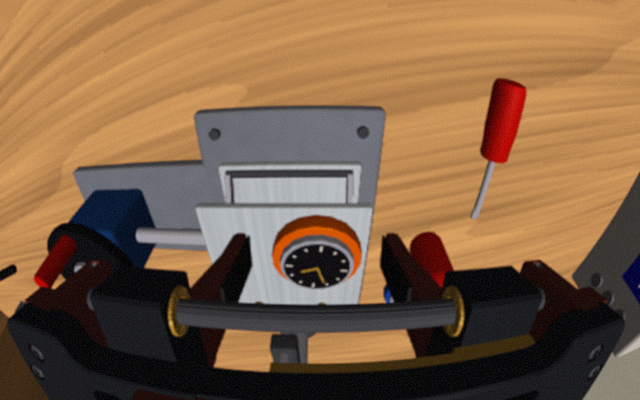

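The watch, at (317,255), lies between the fingers at about (240,265) and (395,265). Next I close gently.

```bash

python3 -m jog '[[0,0,0,0,0,0,0.046],[0,0,0,0,0,0,0.046],[0,0,0,0,0,0,0.046],[0,0,0,0,0,0,0.046],[0,0,0,0,0,0,0.046]]' 5
python3 - <<'E'
from h import *
s=r.get_state();p=s["eef_pos"];F=np.array([.5932,.0675]);xh=np.array([.9728,-.2317])
R=Rt(166.6,-20);T=np.r_[F-xh*.006,p[2]]
plan(T,s["tool_rot"],1); print(np.linalg.norm(T-p))
E
```

```text
time: 5.18
eef_pos: [0.5599, 0.0969, 0.0762]
tool_rot: [[-0.913, 0.234, 0.333], [0.22, 0.972, -0.08], [-0.343, 0.0, -0.939]]
ft_force: [-0.3, -1.2, 2.8]
grip_width: 0.0518
grip_force: 5.0
[[0.0, 0.0, -0.0, -0.0063, -0.0042, 0.0023], [0.0, 0.0, -0.0, -0.0125, -0.0083, 0.0046], [0.0, 0.0, -0.0, -0.0188, -0.0125, 0.0068], [0.0, 0.0, -0.0, -0.025, -0.0166, 0.0091], [0.0, 0.0, -0.0, -0.0313, -0.0208, 0.0114]]
0.039225772873047675
```

```bash

python3 -m jog '[[0,0,0,-0.006,-0.004,0.0020,0.046],[0,0,0,-0.0125,-0.0085,0.0043,0.046],[0,0,0,-0.019,-0.0125,0.0066,0.046],[0,0,0,-0.025,-0.0165,0.0089,0.046],[0,0,0,-0.0315,-0.021,0.0112,0.046]]' 5
python3 - <<'E'
from h import *
save("top","t2.png");save("scene","s2.png")
for n in("top","scene"):
    print(P(n,"watch"),P(n,"watch_glass"),P(n,"feeler"))
E
```

```text
time: 5.6
eef_pos: [0.5879, 0.0681, 0.0762]
tool_rot: [[-0.913, 0.234, 0.333], [0.22, 0.972, -0.08], [-0.342, 0.0, -0.94]]
ft_force: [-1.2, 2.0, 2.9]
grip_width: 0.0514
grip_force: 5.0
[([0.5952, 0.0617, 0.0688], 0.42)] [([0.5883, 0.0664, 0.0818], 0.6), ([0.5615, 0.2359, -0.001], 0.42)] [([0.6401, -0.1281, 0.0002], 0.52)]
[([0.5409, -0.0745, 0.0883], 0.57), ([0.5891, 0.0693, 0.0681], 0.38)] [([0.5899, 0.0681, 0.0836], 0.45)] []
```

```bash

python3 -m jog '[[0,0,0,-0.0014,0,0.0005,0.046],[0,0,0,-0.0028,0,0.001,0.046],[0,0,0,-0.0042,0,0.0015,0.046],[0,0,0,-0.0056,0,0.002,0.046],[0,0,0,-0.0056,0,0.002,0.046]]' 5
python3 -m jog '[[0,0,0,-0.0009,0,0.0003,0.046],[0,0,0,-0.0019,0,0.0007,0.046],[0,0,0,-0.0028,0,0.001,0.046],[0,0,0,-0.0028,0,0.001,0.046],[0,0,0,-0.0028,0,0.001,0.046]]' 5
```

```text
time: 6.42
eef_pos: [0.5916, 0.0675, 0.0756]
tool_rot: [[-0.914, 0.234, 0.331], [0.22, 0.972, -0.08], [-0.34, -0.0, -0.94]]
ft_force: [-2.1, 0.7, 4.5]
grip_width: 0.0516
grip_force: 5.0
time: 6.83
eef_pos: [0.5941, 0.0669, 0.0754]
tool_rot: [[-0.915, 0.234, 0.33], [0.22, 0.972, -0.08], [-0.34, -0.0, -0.941]]
ft_force: [-4.0, 1.3, 5.1]
grip_width: 0.0515
grip_force: 5.0
```

```bash

python3 -m jog '[[0,0,0,-0.001,0,0.0,0.046],[0,0,0,-0.002,0,0.0002,0.046],[0,0,0,-0.003,0,0.0005,0.046],[0,0,0,-0.0038,0,0.0008,0.046],[0,0,0,-0.0038,0,0.0008,0.046]]' 5
python3 - <<'E'
from h import *
save("top","t3.png");save("scene","s3.png")
for n in("top","scene"):
    print(P(n,"watch"),P(n,"watch_glass"),P(n,"pins_mid"))
a=cv2.imread("pics/s3.png")[120:270,200:400];b=cv2.imread("pics/t3.png")[140:290,240:440]
cv2.imwrite("pics/c3.png",cv2.resize(np.hstack([a,b]),(800,300),interpolation=2))
E
```

```text
time: 7.25
eef_pos: [0.5981, 0.067, 0.0756]
tool_rot: [[-0.914, 0.234, 0.33], [0.22, 0.972, -0.078], [-0.34, 0.001, -0.941]]
ft_force: [-3.2, 7.7, 1.0]
grip_width: 0.0521
grip_force: 5.0
[([0.6023, 0.0645, 0.0718], 0.67)] [([0.5953, 0.0663, 0.0851], 0.67)] [([0.6137, 0.0646, 0.0693], 0.65), ([0.5961, 0.0664, 0.0847], 0.53)]
[([0.5984, 0.067, 0.067], 0.4)] [([0.5967, 0.0677, 0.0858], 0.44)] [([0.7108, -0.0714, -0.0014], 0.53)]
```

View pics/c3.png

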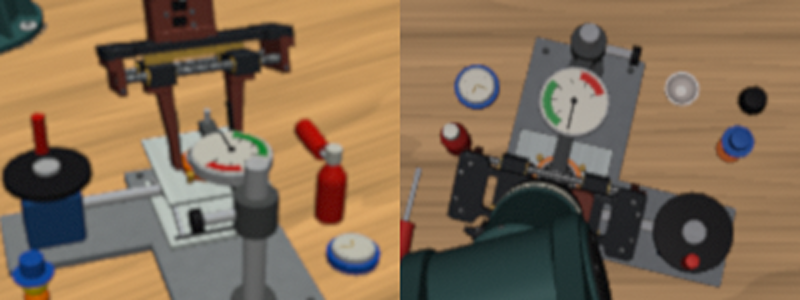

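Ring is at the pins, and the sideways force shows one pin pressing harder. I release, back off and look.

```bash

python3 -m jog '[[0,0,0,0,0,0,0.070],[0,0,0,0,0,0,0.070],[0,0,0,0,0,0,0.070],[0,0,0,0,0,0,0.070],[0,0,0,0,0,0,0.070]]' 5
python3 -m jog '[[0,0,0,0.011,0,-0.004,0.070],[0,0,0,0.022,0,-0.008,0.070],[0,0,0,0.033,0,-0.012,0.070],[0,0,0,0.044,0,-0.016,0.070],[0,0,0,0.055,0,-0.020,0.070]]'
python3 - <<'E'
from h import *
save("wrist","w4.png");save("top","t4.png")
for n in("top","wrist"): print(P(n,"watch"),P(n,"watch_glass"),P(n,"pins_mid"),P(n,"feeler"))
a=cv2.imread("pics/w4.png")[150:300,200:400];b=cv2.imread("pics/t4.png")[140:290,240:440]
cv2.imwrite("pics/c4.png",cv2.resize(np.hstack([a,b]),(800,300),interpolation=2))
E
```

```text
time: 8.07
eef_pos: [0.5996, 0.0655, 0.0765]
tool_rot: [[-0.914, 0.234, 0.333], [0.22, 0.972, -0.08], [-0.342, 0.0, -0.94]]
ft_force: [0.3, -0.1, -0.4]
grip_width: 0.0705
grip_force: 0.0
time: 8.48
eef_pos: [0.5406, 0.0796, 0.0764]
tool_rot: [[-0.914, 0.234, 0.332], [0.22, 0.972, -0.08], [-0.341, -0.0, -0.94]]
ft_force: [-0.4, 0.6, -0.6]
grip_width: 0.07
grip_force: 0.0
[([0.6009, 0.0627, 0.0694], 0.92)] [([0.5967, 0.0669, 0.0856], 0.88)] [([0.6148, 0.0642, 0.0678], 0.82)] [([0.5936, 0.0658, 0.0831], 0.3)]
[([0.6016, 0.0681, 0.0662], 0.97)] [([0.6009, 0.0698, 0.065], 0.41)] [([0.5602, 0.2367, -0.0027], 0.61)] [([0.5971, 0.0672, 0.0941], 0.61)]
```

View pics/c4.png

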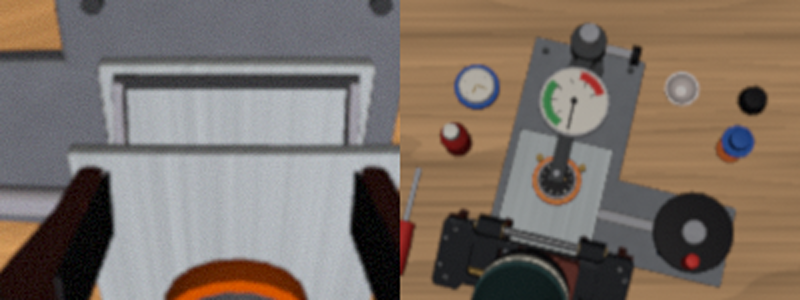

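The watch sits just in front of both pins, at crop (557,180) with the pins at (540,160) and (582,170). I do a short settling push with the narrowed fingers.

```bash

python3 -m jog '[[0,0,0,0,0,0,0.034],[0,0,0,0,0,0,0.034],[0,0,0,0,0,0,0.034],[0,0,0,-0.005,0,0.0018,0.034],[0,0,0,-0.012,0,0.0044,0.034]]' 10
python3 -m jog '[[0,0,0,-0.002,0,0.0007,0.034],[0,0,0,-0.004,0,0.0014,0.034],[0,0,0,-0.006,0,0.0021,0.034],[0,0,0,-0.008,0,0.0028,0.034],[0,0,0,-0.008,0,0.0028,0.034]]'
python3 -m jog '[[0,0,0,-0.001,0,0.0003,0.034],[0,0,0,-0.002,0,0.0007,0.034],[0,0,0,-0.003,0,0.001,0.034],[0,0,0,-0.004,0,0.0014,0.034],[0,0,0,-0.004,0,0.0014,0.034]]'
```

```text
time: 9.4
eef_pos: [0.5548, 0.0763, 0.0763]
tool_rot: [[-0.914, 0.233, 0.332], [0.219, 0.972, -0.08], [-0.341, -0.0, -0.94]]
ft_force: [-0.1, -0.5, 0.0]
grip_width: 0.0402
grip_force: 0.0
time: 9.82
eef_pos: [0.5638, 0.0743, 0.0766]
tool_rot: [[-0.913, 0.234, 0.333], [0.22, 0.972, -0.08], [-0.342, 0.0, -0.94]]
ft_force: [0.5, 0.1, 0.9]
grip_width: 0.0339
grip_force: 0.0
time: 10.23
eef_pos: [0.5676, 0.0733, 0.0767]
tool_rot: [[-0.914, 0.234, 0.333], [0.22, 0.972, -0.08], [-0.342, 0.0, -0.94]]
ft_force: [0.3, 0.2, -0.7]
grip_width: 0.0339
grip_force: 0.0
```

```bash

python3 -m jog '[[0,0,0,0.004,0,-0.0014,0.034],[0,0,0,0.0085,0,-0.003,0.034],[0,0,0,0.0085,0,-0.003,0.034],[0,0,0,0.0094,0,-0.0007,0.034],[0,0,0,0.0094,0,-0.0007,0.034]]'
python3 -m jog '[[0,0,0,-0.002,0,0.0007,0.034],[0,0,0,-0.004,0,0.0014,0.034],[0,0,0,-0.006,0,0.0021,0.034],[0,0,0,-0.008,0,0.0028,0.034],[0,0,0,-0.008,0,0.0028,0.034]]'
python3 -m jog '[[0,0,0,-0.001,0,0.0003,0.034],[0,0,0,-0.002,0,0.0007,0.034],[0,0,0,-0.003,0,0.001,0.034],[0,0,0,-0.003,0,0.001,0.034],[0,0,0,-0.003,0,0.001,0.034]]'
python3 - <<'E'
from h import *
save("top","t5.png");print(P("top","watch"),P("top","watch_glass"))
im=cv2.imread("pics/t5.png");cv2.imwrite("pics/c5.png",cv2.resize(im[180:280,260:360],(600,600),interpolation=2))
E
```

```text
time: 10.65
eef_pos: [0.5583, 0.0756, 0.0738]
tool_rot: [[-0.914, 0.234, 0.332], [0.22, 0.972, -0.08], [-0.342, 0.0, -0.94]]
ft_force: [-1.0, -0.9, 0.7]
grip_width: 0.0346
grip_force: 0.4
time: 11.07
eef_pos: [0.5677, 0.0734, 0.0744]
tool_rot: [[-0.913, 0.234, 0.333], [0.22, 0.972, -0.08], [-0.343, 0.0, -0.939]]
ft_force: [-0.4, -0.8, -0.2]
grip_width: 0.034
grip_force: 0.0
time: 11.48
eef_pos: [0.5689, 0.0728, 0.0739]
tool_rot: [[-0.914, 0.234, 0.331], [0.22, 0.972, -0.08], [-0.341, -0.0, -0.94]]
ft_force: [-4.6, 1.7, 1.9]
grip_width: 0.0343
grip_force: 2.1
[([0.5991, 0.0623, 0.0699], 0.79)] [([0.5964, 0.0653, 0.0887], 0.72)]
```

View pics/c5.png

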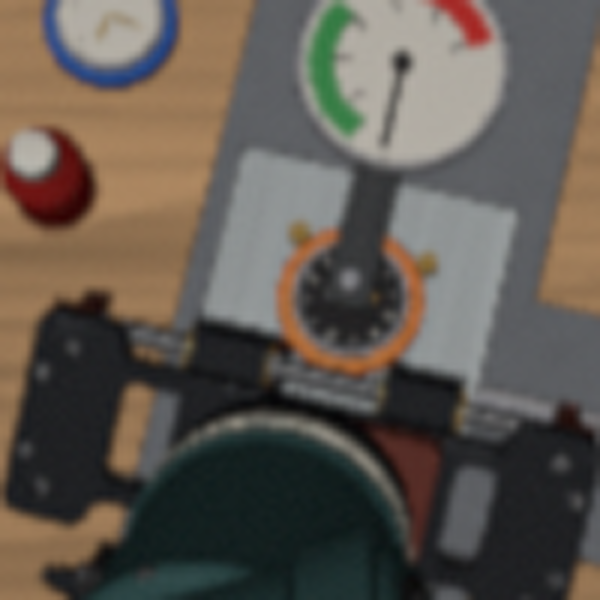

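The ring touches both pins, at (302,232) and (428,265), and the needle points at zero. Next I back off, rise and head for the peg.

```bash
python3 - <<'E'
from h import *
s=r.get_state();p=s["eef_pos"];R0=s["tool_rot"]
A=p+[-.05,.012,.03];plan(A,R0,1)
B=[.508,-.0655,.20];plan(B,Rt(246.6),3,A,R0)
plan([.508,-.0655,.098],Rt(246.6),1,B,Rt(246.6))
u=np.radians(80)
for f in range(7,36,7):
    t=np.radians(f);print([0,0,f,round(.032*(np.cos(u+t)-np.cos(u)),4),round(.032*(np.sin(u+t)-np.sin(u)),4)])
E
```

```text
[[0.0, 0.0, -0.0, 0.0076, -0.0, -0.0091], [0.0, 0.0, -0.0, 0.0152, -0.0, -0.0183], [0.0, 0.0, -0.0, 0.0229, -0.0, -0.0274], [0.0, 0.0, -0.0, 0.0305, -0.0, -0.0366], [0.0, 0.0, -0.0, 0.0381, -0.0, -0.0457]]
[[-0.9, 1.1, -5.3, -0.0037, -0.0099, -0.0055], [-1.9, 2.2, -10.6, -0.0074, -0.0198, -0.0109], [-2.8, 3.3, -15.9, -0.0111, -0.0297, -0.0164], [-3.7, 4.4, -21.1, -0.0149, -0.0397, -0.0219], [-4.6, 5.5, -26.4, -0.0186, -0.0496, -0.0273]]
[[-0.9, 1.1, -5.3, 0.0015, -0.0099, -0.0064], [-1.9, 2.2, -10.6, 0.0031, -0.0199, -0.0128], [-2.8, 3.3, -15.9, 0.0046, -0.0298, -0.0192], [-3.7, 4.4, -21.1, 0.0061, -0.0397, -0.0256], [-4.6, 5.5, -26.4, 0.0077, -0.0497, -0.032]]
[[-0.9, 1.1, -5.3, 0.0063, -0.0076, -0.0067], [-1.9, 2.2, -10.6, 0.0126, -0.0151, -0.0135], [-2.8, 3.3, -15.9, 0.0189, -0.0227, -0.0202], [-3.7, 4.4, -21.1, 0.0251, -0.0302, -0.0269], [-4.6, 5.5, -26.4, 0.0314, -0.0378, -0.0337]]
[[0.0, 0.0, 0.0, 0.0, 0.0, 0.0204], [0.0, 0.0, 0.0, 0.0, 0.0, 0.0408], [0.0, 0.0, 0.0, 0.0, 0.0, 0.0612], [0.0, 0.0, 0.0, 0.0, 0.0, 0.0816], [0.0, 0.0, 0.0, 0.0, 0.0, 0.102]]
[0, 0, 7, np.float64(-0.0039), np.float64(0.0004)]
[0, 0, 14, np.float64(-0.0078), np.float64(0.0004)]
[0, 0, 21, np.float64(-0.0117), np.float64(-0.0001)]
[0, 0, 28, np.float64(-0.0154), np.float64(-0.0011)]
[0, 0, 35, np.float64(-0.0191), np.float64(-0.0025)]
```

```bash

python3 -m jog '[[0,0,0,0.010,0,-0.0034,0.034],[0,0,0,0.018,0,-0.010,0.034],[0,0,0,0.025,0,-0.022,0.034],[0,0,0,0.0315,0,-0.034,0.034],[0,0,0,0.038,0,-0.0457,0.034]]'
python3 -m jog '[[-0.9,1.1,-5.3,-0.0037,-0.0099,-0.0055,0.05],[-1.9,2.2,-10.6,-0.0074,-0.0198,-0.0109,0.05],[-2.8,3.3,-15.9,-0.0111,-0.0297,-0.0164,0.05],[-3.7,4.4,-21.1,-0.0149,-0.0397,-0.0219,0.05],[-4.6,5.5,-26.4,-0.0186,-0.0496,-0.0273,0.05]]'
python3 -m jog '[[-0.9,1.1,-5.3,0.0015,-0.0099,-0.0064,0.05],[-1.9,2.2,-10.6,0.0031,-0.0199,-0.0128,0.05],[-2.8,3.3,-15.9,0.0046,-0.0298,-0.0192,0.05],[-3.7,4.4,-21.1,0.0061,-0.0397,-0.0256,0.05],[-4.6,5.5,-26.4,0.0077,-0.0497,-0.032,0.05]]'
python3 -m jog '[[-0.9,1.1,-5.3,0.0063,-0.0076,-0.0067,0.05],[-1.9,2.2,-10.6,0.0126,-0.0151,-0.0135,0.05],[-2.8,3.3,-15.9,0.0189,-0.0227,-0.0202,0.05],[-3.7,4.4,-21.1,0.0251,-0.0302,-0.0269,0.05],[-4.6,5.5,-26.4,0.0314,-0.0378,-0.0337,0.05]]'
python3 - <<'E'
from h import *
s=r.get_state();print(s["eef_pos"],s["q"])
viewer.capture("wrist");print(P("wrist","crank_peg"),P("wrist","crank_axis"))
a=save("top","t6.png");print(P("top","watch_glass"))
cv2.imwrite("pics/c6.png",cv2.resize(a[180:280,260:420,::-1],(800,500)))
plan([.508,-.0655,.098],Rt(246.6),1)
E
```

```text
time: 12.05
eef_pos: [0.5191, 0.0849, 0.1048]
tool_rot: [[-0.913, 0.234, 0.333], [0.22, 0.972, -0.08], [-0.342, 0.0, -0.94]]
ft_force: [-0.4, 0.3, 0.4]
grip_width: 0.0337
grip_force: 0.0
time: 12.47
eef_pos: [0.5155, 0.0345, 0.137]
tool_rot: [[-0.942, -0.231, 0.242], [-0.238, 0.971, 0.0], [-0.235, -0.058, -0.97]]
ft_force: [-0.9, 0.2, -0.0]
grip_width: 0.05
grip_force: 0.0
time: 12.88
eef_pos: [0.5121, -0.0162, 0.1691]
tool_rot: [[-0.755, -0.644, 0.123], [-0.646, 0.763, 0.027], [-0.111, -0.059, -0.992]]
ft_force: [0.6, -0.1, 1.0]
grip_width: 0.0501
grip_force: 0.0
time: 13.3
eef_pos: [0.509, -0.0639, 0.2011]
tool_rot: [[-0.401, -0.916, 0.002], [-0.916, 0.401, -0.007], [0.006, -0.004, -1.0]]
ft_force: [1.5, 1.0, 0.4]
grip_width: 0.05
grip_force: 0.0
[ 0.50903897 -0.06387522  0.20106604] [-0.25443474  0.25519316  1.72467472 -0.00742627  1.1584012  -2.98019512]
[([0.5152, -0.063, 0.1251], 0.74)] [([0.5437, -0.0751, 0.0844], 0.77)]
[([0.5954, 0.0648, 0.0865], 0.75)]
[[-0.0, -0.0, -0.1, 0.0006, -0.0, 0.0204], [-0.1, -0.1, -0.1, 0.0011, -0.0001, 0.0408], [-0.1, -0.1, -0.2, 0.0017, -0.0001, 0.0613], [-0.2, -0.2, -0.2, 0.0023, -0.0001, 0.0817], [-0.2, -0.2, -0.3, 0.0028, -0.0002, 0.1021]]
```

View pics/c6.png

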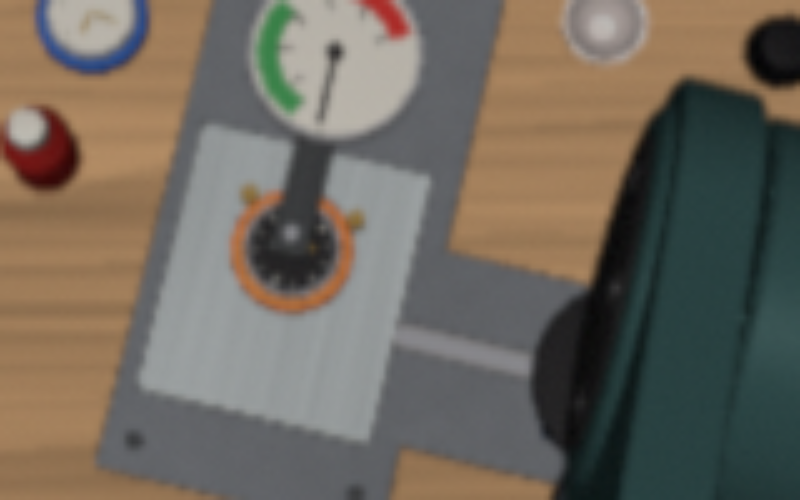

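The watch is against both pins, at (250,193) and (357,220), and the needle is at zero. The dial stays visible while I wind. q6 is at its limit, so I turn +5° while descending, then pinch the peg.

```bash

python3 -m jog '[[0,0,3,0.001,0,0.0,0.05],[0,0,5,0.002,0,0.025,0.05],[0,0,5,0.002,0,0.050,0.05],[0,0,5,0.002,0,0.080,0.05],[0,0,5,0.002,0,0.103,0.05]]'
python3 -m jog '[[0,0,0,0,0,0,0.05],[0,0,0,0,0,0,0.006],[0,0,0,0,0,0,0.006],[0,0,0,0,0,0,0.006],[0,0,0,0,0,0,0.006]]' 25
python3 -m jog '[[0,0,0,0,0,0,0.006],[0,0,0,0,0,0,0.006],[0,0,0,0,0,0,0.006],[0,0,0,0,0,0,0.006],[0,0,0,0,0,0,0.006]]' 25
python3 - <<'E'
from h import *
s=r.get_state();print(s["q"][5],s["ft_torque"])
R=s["tool_rot"];al=np.degrees(np.arctan2(R[1,0],R[0,0]))%360
ax=np.array([.5395,-.073]);d=s["eef_pos"][:2]-ax;az=np.degrees(np.arctan2(d[1],d[0]))%360
print("alpha",al,"peg az",az,"rad",np.linalg.norm(d))
u=np.radians(al-az)
for f in range(7,36,7):
    t=np.radians(f);print(0,0,f,*np.round(.032*np.array([np.cos(u+t)-np.cos(u),np.sin(u+t)-np.sin(u)]),4))
E
```

```text
time: 13.97
eef_pos: [0.5074, -0.0645, 0.0956]
tool_rot: [[-0.48, -0.877, 0.001], [-0.877, 0.48, -0.005], [0.004, -0.003, -1.0]]
ft_force: [-0.6, 0.4, 0.0]
grip_width: 0.0497
grip_force: 0.0
time: 14.38
eef_pos: [0.51, -0.0655, 0.099]
tool_rot: [[-0.48, -0.877, 0.005], [-0.877, 0.48, -0.007], [0.003, -0.007, -1.0]]
ft_force: [0.3, -0.1, 0.1]
grip_width: 0.0274
grip_force: 0.0
time: 14.8
eef_pos: [0.5109, -0.066, 0.0984]
tool_rot: [[-0.48, -0.877, 0.006], [-0.877, 0.48, -0.007], [0.003, -0.008, -1.0]]
ft_force: [3.9, -0.4, 4.3]
grip_width: 0.0138
grip_force: 25.0
-2.8949275877729397 [-0.17878422 -0.77264974  0.03888962]
alpha 241.28575895145715 peg az 166.1770953978251 rad 0.029463805010609606
0 0 7 -0.0038 0.0008
0 0 14 -0.0077 0.0011
0 0 21 -0.0116 0.0009
0 0 28 -0.0155 0.0002
0 0 35 -0.0192 -0.0009
```

```bash

python3 -m jog '[[0,0,7,-0.0038,0.0008,0,0.006],[0,0,14,-0.0077,0.0011,0,0.006],[0,0,21,-0.0116,0.0009,0,0.006],[0,0,28,-0.0155,0.0002,0,0.006],[0,0,35,-0.0192,-0.0009,0,0.006]]' 25
python3 -m jog '[[0,0,7,-0.0038,0.0008,0,0.006],[0,0,14,-0.0077,0.0011,0,0.006],[0,0,21,-0.0116,0.0009,0,0.006],[0,0,28,-0.0155,0.0002,0,0.006],[0,0,35,-0.0192,-0.0009,0,0.006]]' 25
```

```text
time: 15.22
eef_pos: [0.5207, -0.0496, 0.0984]
tool_rot: [[-0.899, -0.438, 0.005], [-0.438, 0.899, -0.007], [-0.002, -0.009, -1.0]]
ft_force: [4.2, -4.2, 5.7]
grip_width: 0.0136
grip_force: 25.0
time: 15.63
eef_pos: [0.538, -0.0417, 0.0984]
tool_rot: [[-0.988, 0.157, 0.004], [0.157, 0.988, -0.007], [-0.006, -0.006, -1.0]]
ft_force: [3.6, -2.6, 7.3]
grip_width: 0.013
grip_force: 25.0
```

```bash

python3 -m jog '[[0,0,7,-0.0038,0.0008,0,0.006],[0,0,14,-0.0077,0.0011,0,0.006],[0,0,21,-0.0116,0.0009,0,0.006],[0,0,28,-0.0155,0.0002,0,0.006],[0,0,35,-0.0192,-0.0009,0,0.006]]' 25
python3 -m jog '[[0,0,7,-0.0038,0.0008,0,0.006],[0,0,14,-0.0077,0.0011,0,0.006],[0,0,21,-0.0116,0.0009,0,0.006],[0,0,28,-0.0155,0.0002,0,0.006],[0,0,35,-0.0192,-0.0009,0,0.006]]' 25
python3 -m jog '[[0,0,7,-0.0038,0.0008,0,0.006],[0,0,14,-0.0077,0.0011,0,0.006],[0,0,21,-0.0116,0.0009,0,0.006],[0,0,28,-0.0155,0.0002,0,0.006],[0,0,35,-0.0192,-0.0009,0,0.006]]' 25
cat >> h.py <<'E'
def needle(f):
    "clockwise angle of dark needle from stand -x, in the top view"
    im=save("top",f);c=(120+414/2,60+261/2)
    g=cv2.cvtColor(im,cv2.COLOR_RGB2GRAY).astype(np.float32)
    big=cv2.warpPolar(g,(16,360),c,16,cv2.WARP_POLAR_LINEAR)  # rows: angle cw on image from +x
    mx=im.max(2).astype(np.float32);mx=cv2.warpPolar(mx,(16,360),c,16,cv2.WARP_POLAR_LINEAR)
    prof=mx[:,4:11].mean(1);prof=cv2.blur(np.r_[prof,prof,prof][:,None],(1,9))[360:720,0]
    a=int(prof.argmin());z=90+13.4  # image down = world -x ; stand -x is yawed
    # stand -x in image: world(-cos,-sin yaw)
    return a,round(float(prof.min())),round(float(np.median(prof))),round(float(np.radians((a-z+180)%360-180)),2)
E
python3 - <<'E'
from h import *
print(needle("n1.png"),P("top","watch_glass"),P("top","platform_top"));s=r.get_state();print(s["q"])
E
```

```text
time: 16.05
eef_pos: [0.5569, -0.0451, 0.0985]
tool_rot: [[-0.719, 0.695, 0.005], [0.695, 0.719, -0.006], [-0.008, -0.001, -1.0]]
ft_force: [3.8, -0.9, 6.2]
grip_width: 0.0136
grip_force: 25.0
time: 16.47
eef_pos: [0.5706, -0.0589, 0.0985]
tool_rot: [[-0.19, 0.982, 0.005], [0.982, 0.19, -0.006], [-0.007, 0.004, -1.0]]
ft_force: [4.1, -0.7, 4.6]
grip_width: 0.0135
grip_force: 25.0
time: 16.88
eef_pos: [0.5738, -0.0782, 0.0986]
tool_rot: [[0.408, 0.913, 0.006], [0.913, -0.408, -0.006], [-0.003, 0.008, -1.0]]
ft_force: [6.7, -0.4, 3.8]
grip_width: 0.0136
grip_force: 25.0
(106, 120, 183, 0.05) [([0.5964, 0.0649, 0.092], 0.67)] [([0.585, 0.072, 0.0761], 0.81), ([0.6468, 0.1815, -0.0049], 0.24)]
[-0.25213537  0.46329769  1.69354465 -0.00578284  0.97717223  0.16647834]
```

```bash

python3 -m jog '[[0,0,7,-0.0038,0.0008,0,0.006],[0,0,14,-0.0077,0.0011,0,0.006],[0,0,21,-0.0116,0.0009,0,0.006],[0,0,28,-0.0155,0.0002,0,0.006],[0,0,35,-0.0192,-0.0009,0,0.006]]' 25
python3 -c 'from h import *; print(needle("n2.png"))'
python3 -m jog '[[0,0,7,-0.0038,0.0008,0,0.006],[0,0,14,-0.0077,0.0011,0,0.006],[0,0,21,-0.0116,0.0009,0,0.006],[0,0,28,-0.0155,0.0002,0,0.006],[0,0,35,-0.0192,-0.0009,0,0.006]]' 25
python3 -c 'from h import *; print(needle("n3.png"))'
```

```text
time: 17.45
eef_pos: [0.5651, -0.0958, 0.0986]
tool_rot: [[0.858, 0.514, 0.006], [0.514, -0.858, -0.007], [0.002, 0.009, -1.0]]
ft_force: [4.8, -1.5, 2.1]
grip_width: 0.0136
grip_force: 25.0
(106, 120, 183, 0.05)
time: 17.92
eef_pos: [0.5479, -0.1051, 0.0985]
tool_rot: [[0.997, -0.071, 0.006], [-0.071, -0.997, -0.007], [0.006, 0.006, -1.0]]
ft_force: [4.8, -2.1, 3.3]
grip_width: 0.0134
grip_force: 25.0
(106, 120, 183, 0.05)
```

```bash

python3 -m jog '[[0,0,7,-0.0038,0.0008,0,0.006],[0,0,14,-0.0077,0.0011,0,0.006],[0,0,21,-0.0116,0.0009,0,0.006],[0,0,28,-0.0155,0.0002,0,0.006],[0,0,35,-0.0192,-0.0009,0,0.006]]' 25
python3 - <<'E'
from h import *
print(needle("n4.png"),P("top","watch_glass"));print(r.get_state()["q"][5])
im=cv2.imread("pics/n4.png");cv2.imwrite("pics/c7.png",cv2.resize(im[160:260,260:420],(800,500)))
E
```

```text
time: 18.38
eef_pos: [0.5286, -0.1027, 0.0985]
tool_rot: [[0.777, -0.63, 0.005], [-0.63, -0.777, -0.007], [0.008, 0.002, -1.0]]
ft_force: [5.9, -0.3, 3.5]
grip_width: 0.0134
grip_force: 25.0
(124, 122, 182, 0.36) [([0.5936, 0.0685, 0.0946], 0.88)]
1.9344932445793794
```

View pics/c7.png

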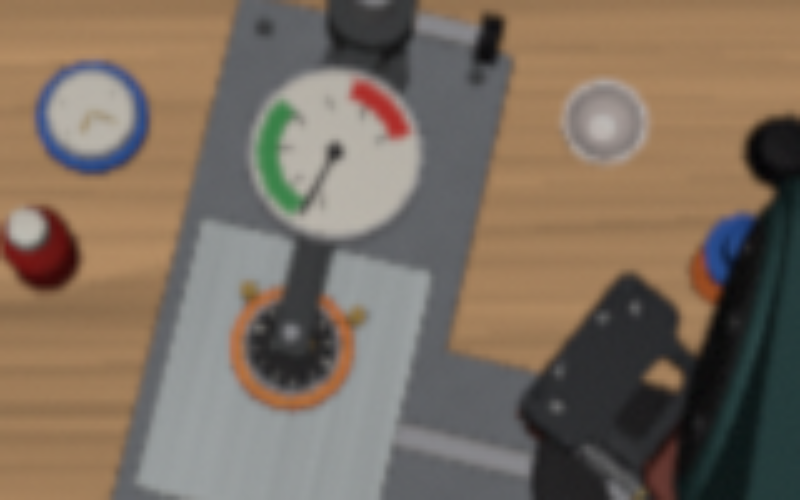

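The needle has just reached the start of the green at (303,210), and the watch is still at the pins. One more call of 35° adds about 0.8 rad, which puts the needle mid-green.

```bash

python3 -m jog '[[0,0,7,-0.0038,0.0008,0,0.006],[0,0,14,-0.0077,0.0011,0,0.006],[0,0,21,-0.0116,0.0009,0,0.006],[0,0,28,-0.0155,0.0002,0,0.006],[0,0,35,-0.0192,-0.0009,0,0.006]]' 25
python3 - <<'E'
from h import *
print(needle("n5.png"),P("top","watch_glass"));print(r.get_state()["q"][5])
E
```

```text
time: 18.9
eef_pos: [0.5144, -0.0899, 0.0984]
tool_rot: [[0.279, -0.96, 0.005], [-0.96, -0.279, -0.007], [0.008, -0.003, -1.0]]
ft_force: [5.9, -0.7, 4.8]
grip_width: 0.0133
grip_force: 25.0
(170, 122, 179, 1.16) [([0.5934, 0.0654, 0.098], 0.84)]
2.5590152074279455
```

Needle is at about 1.16 rad, mid-green. I release the peg, rise and check.

```bash

python3 -m jog '[[0,0,0,0,0,0,0.04],[0,0,0,0,0,0,0.04],[0,0,0,0,0,0,0.04],[0,0,0,0,0,0,0.04],[0,0,0,0,0,0,0.04]]' 25
python3 -m jog '[[0,0,0,0,0,-0.015,0.04],[0,0,0,0,0,-0.03,0.04],[0,0,0,0,0,-0.05,0.04],[0,0,0,0,0,-0.07,0.04],[0,0,0,0,0,-0.09,0.04]]'
python3 - <<'E'
from h import *
print(needle("n6.png"),P("top","watch_glass"))
im=cv2.imread("pics/n6.png");cv2.imwrite("pics/c8.png",cv2.resize(im[160:260,260:420],(800,500)))
E
```

```text
time: 19.42
eef_pos: [0.5114, -0.0891, 0.097]
tool_rot: [[0.281, -0.96, -0.0], [-0.96, -0.281, -0.005], [0.005, 0.002, -1.0]]
ft_force: [0.1, -0.4, -0.1]
grip_width: 0.0396
grip_force: 0.0
time: 19.83
eef_pos: [0.5115, -0.0887, 0.188]
tool_rot: [[0.281, -0.96, 0.0], [-0.96, -0.281, -0.005], [0.005, 0.001, -1.0]]
ft_force: [0.4, 0.4, 0.2]
grip_width: 0.0402
grip_force: 0.0
(170, 126, 183, 1.16) [([0.6974, -0.154, -0.003], 0.74), ([0.5963, 0.0659, 0.0971], 0.56)]
```

View pics/c8.png

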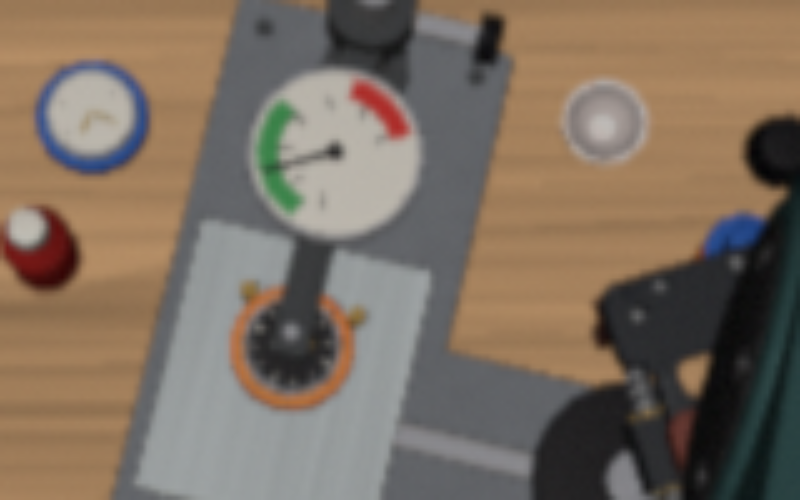

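The needle stands mid-green at (265,168), the watch is centred at the pins, and the fingers are clear.

```bash
python3 -c 'from h import *; print(job.sign_off())'
```

```text
the job is handed in; nothing more can be done
None
```

The job is handed in, verdict not shown: the watch rests against both brass pins under the feeler, the needle reads about 1.16 rad (mid-green), and the fingers are clear.

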